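# Counter-hold a bolt behind its bracket

### The arm

A 6-joint arm with a two-finger parallel gripper is mounted at the origin on the work surface. World frame = base frame: x ahead of the robot, y to its left, z up, the work surface at z = 0. Lengths are in m, angles in degrees, forces in N, time in s.
With the tool pointing down it reaches from about 0.325 to 0.85 m from the base axis. Payload 15.5 kg.
Tool frame: the origin (TCP) lies midway between the tips of the shut fingers; the grasp point (between the pads) lies 19 mm behind it; z points along the fingers, y is the line along which they close (so a half turn about z gives the same grasp; the last joint's range is limited). The gripper opens to 91 mm and grips with 3 to 60 N. Pads are 32 mm wide; open, the fingers measure 118 mm over their backs; the gripper's body (76 mm by 178 mm) begins 60 mm behind the grasp point.
Start: joints at [59.33, 28.281, 77.091, -0, 74.628, -5.472], TCP at [0.266, 0.566, 0.214] pointing down, gripper open.
Joint ranges: [-166.48, 166.48], [-47.26, 123.95], [12.59, 153.08], [-70.14, 250.14], [6.76, 159.57], [-176.63, 176.63]. Speed limits (degrees/s): [108.29, 108.29, 147.25, 172.46, 172.46, 172.46].

### API

Orientations are given as [roll, pitch, yaw] about the fixed x, y, z axes, in that order (R = Rz(yaw) Ry(pitch) Rx(roll)).
In Python, from workcell import r gives the robot as it stands. Calls block until the motion is done:
- r.move_to(position, orientation): joint-space move of the TCP to a pose.
- r.move_straight(position, speed=0.15, frame=None, force_limit=None): straight line of the TCP; frame=None keeps the orientation; speed is the mean speed in m/s. With force_limit (N) it stops when the force on the tool has changed by that much, and returns True; else False.
- r.set_joints(angles): joint-space move.
- r.set_gripper(opening, grasp_force=None): finger opening in m; grasp_force is the grip in N (None keeps the last); returns when the fingers have stopped.
- r.wait(seconds).
- r.ik(position, orientation): joint angles nearest the present ones, or None.
- r.snapshot(name): name is "side" or "top" or "wrist"; returns a dict with "img" (400x640x3 uint8, blue, green, red), "range_z" (400x640 float32, m along the optical axis (not along the pixel's ray), 0 where there is no reading), "fov_y" (degrees; the focal length in pixels is half the picture's height over the tangent of half this angle, whatever the lens; pixels are square), "cx", "cy" (the principal point, pixels), "dist_coeffs" ([k1, k2, p1, p2, k3] as OpenCV has them; the pictures are not rectified), "R" (3x3) and "t" (3): a world point X has camera coordinates R X + t. Camera axes: x right, y down, z forward; pixel columns grow to the right and rows downward; lengths in m; the calibration is good to about 2 mm. A picture is of the moment at which its call begins.
A pose or a line that the arm cannot do raises r.IKError and nothing moves.
- r.finish_job(): hands the job in; it is judged then, once.
Readings, each from a call of its own:
- r.get_t(): time.
- r.get_joints(): joint angles.
- r.get_joint_velocities(): joint speeds.
- r.get_effort(): joint torques, N m.
- r.get_tcp_pos(): TCP position.
- r.get_orientation(): TCP orientation.
- r.get_ft_force(): force on the tool from outside, world axes, zero at the start.
- r.get_torque(): the same for the moment, N m.
- r.get_opening(): finger opening in m.
- r.get_grip_force(): force on a finger pad.
Only numpy, scipy, OpenCV 4.12 (cv2) and the standard library are available. Lean on these libraries where they do the work, as an engineer would, in place of code of your own. Each camera call takes 0.05 s, during which the arm holds its last target. There are 200 camera calls.

### The job

Slide the nut runner along its rail to the bracket until it clicks over the detent and stays home on the nut; it is running and now turns the whole bolt. Let go of it, reach down into the gap behind the bracket, pinch the bolt's hexagonal head between the fingers and keep it from turning. Finish while still holding the head, with the runner still home, and leave the other things on the bench alone.

Things in the scene. Friction and masses are not known exactly. Their poses are not given: they have to be found in the camera images.
- jig: Fixed plywood board 180 x 345 x 18 mm that carries the rail, runner, bracket and bolt. Origin on the bench surface, z up, y along the rail from the runner to the bracket. In this frame, mm: rail at x 0, y -188 to 24, top z 34; steel bracket plate 90 wide in x, y 60 to 66, top z 98; wooden stop block behind it 120 wide, y 120 to 147, top z 90; bolt axis along y at x 0, z 68.
- runner (a joint): Travel (m) along the jig's +y of the nut runner: grey round housing 50 mm across, black battery block, slowly turning socket. Starts at 0 to 0.030. A sprung ball rides over a bump at about 0.060 (push about 10 N); past it the spring carries the runner to about 0.065, where the socket bears on the nut (rigid stop) and it stays. Slides with about 2 N.
- runner_handle (a point): Point in the black upright handle block on top of the runner, moving with it; 108 mm above the bench, 17 mm below the block's top. The block is 18 mm wide in the jig's x, 30 mm in the jig's y, and stands free from 93 to 125 mm above the bench. Axes as the jig's.
- bolt: Steel bolt through the bracket, its hexagonal head in the gap behind: 22 mm across flats, 25 mm across corners, 16 mm thick along the bolt's axis. Origin at the head's centre, 68 mm above the bench, 30 mm below the bracket's top edge, 23 mm behind the plate. Its y axis is the bolt's axis (the jig's y); it turns with the bolt.
- bolt_turn (a joint): Angle (rad) of the bolt about the jig's y; at 0 and every 1.047 two flats face the jig's +x and -x. It stands still until the runner is home, which then turns it at about 0.17 rad/s with about 0.1 N m through a slipping clutch; a firm pinch (10 N is enough, 20 to 35 N is safe) on the head stops it.
- gap (a point): Middle of the mouth of the gap between bracket and stop block, 98 mm above the bench, level with the bracket's top edge. The gap is 54 mm wide in the jig's y, open upwards and at both x ends; its floor is 24 mm above the bench, with two small fixing bolts to 29 mm. Axes as the jig's.
- screwdriver: Screwdriver lying beside the jig; to be left alone. Origin on its underside.
- tape: Roll of tape, 90 mm across, 24 mm high, beside the jig; to be left alone. Origin on its underside.
- offcut: Wood offcut, 45 x 110 x 32 mm, beside the jig; to be left alone. Origin on its underside.
- wrench: Wrench lying at one side of the bench; to be left alone. Origin on its underside.
- glue: White glue bottle, 56 mm across, 150 mm tall, upright at one side of the bench; to be left alone. Origin on its underside.
- wax: Flat tin, 80 mm across, 50 mm high, at one side of the bench; to be left alone. Origin on its underside.

How it is judged:
By the outcome, as a careful person would: the job done as asked, in the order asked, and still so for the second after the job is handed in, while the arm keeps its last pose, push and grip.
It also fails if it takes over 42 s, if anything falls off the work surface, if the arm or the gripper's body presses on something with over 40 N, if the wrist force passes 120 N, or if a joint passes its speed limit or range.

## Working session

There is one attempt and no reset: what is moved stays moved. The work goes in short steps, each a Python script; the robot and the scene stay as the last script left them, time stands still between calls to the robot, and variables do not carry over. Pictures are saved under pics/ and viewed, at most 10 in all, crops included, and the job is handed in when it is done.

```bash
mkdir -p pics; cat > h.py <<'E'
import numpy as np, cv2, pickle
from workcell import r
def snap(n,f):
    s=r.snapshot(n); cv2.imwrite(f'pics/{f}.png',s['img']); pickle.dump(s,open(f'{f}.pkl','wb')); return s
def K(s):
    f=200/np.tan(np.radians(s['fov_y'])/2); return np.array([[f,0,s['cx']],[0,f,s['cy']],[0,0,1]])
def cloud(s):
    h,w=s['range_z'].shape; u,v=np.meshgrid(np.arange(w),np.arange(h))
    p=cv2.undistortPoints(np.stack([u,v],-1).reshape(-1,1,2).astype(float),K(s),np.array(s['dist_coeffs'],float)).reshape(h,w,2)
    z=s['range_z'][...,None]; c=np.concatenate([p*z,z],-1)
    return (c-np.array(s['t']))@np.array(s['R'])
E
python3 - <<'E'
from h import *
a=snap('top','top1'); b=snap('side','side1')
cv2.imwrite('pics/both.png',cv2.resize(np.vstack([a['img'],b['img']]),(480,600)))
P=cloud(a); print(P[::50,::80].round(3).tolist()); print(r.get_t())
E
```

```text
[[[1.714, 1.589, -0.457], [1.905, 1.354, -0.749], [1.913, 0.912, -0.768], [1.9, 0.457, -0.756], [1.9, 0.006, -0.762], [1.887, -0.443, -0.748], [1.881, -0.892, -0.746], [1.874, -1.339, -0.742]], [[1.475, 1.597, -0.508], [1.597, 1.326, -0.741], [1.595, 0.888, -0.745], [1.597, 0.451, -0.757], [1.595, 0.009, -0.76], [1.583, -0.431, -0.747], [1.581, -0.873, -0.75], [1.578, -1.315, -0.753]], [[1.228, 1.595, -0.545], [1.309, 1.306, -0.747], [1.311, 0.88, -0.761], [1.298, 0.442, -0.74], [1.3, 0.012, -0.754], [1.297, -0.422, -0.758], [1.285, -0.849, -0.738], [1.236, -1.221, -0.629]], [[0.829, 1.245, -0.083], [1.029, 1.284, -0.746], [0.8, 0.603, -0.008], [0.781, 0.299, 0.046], [0.792, 0.014, -0.002], [0.788, -0.279, 0.003], [0.787, -0.574, -0.002], [0.989, -1.229, -0.694]], [[0.633, 1.224, -0.083], [0.73, 1.184, -0.593], [0.61, 0.59, 0.005], [0.608, 0.304, -0.002], [0.601, 0.015, 0.019], [0.601, -0.272, 0.003], [0.601, -0.564, -0.01], [0.733, -1.224, -0.734]], [[0.444, 1.207, -0.088], [0.485, 1.158, -0.579], [0.431, 0.583, -0.002], [0.428, 0.3, -0.001], [0.425, 0.017, 0.005], [0.423, -0.266, -0.004], [0.419, -0.548, 0.0], [0.463, -1.127, -0.592]], [[0.261, 1.209, -0.12], [0.268, 0.546, 0.613], [0.257, 0.574, 0.0], [0.254, 0.296, -0.0], [0.252, 0.019, -0.002], [0.249, -0.259, 0.0], [0.246, -0.537, 0.0], [0.229, -1.111, -0.604]], [[0.071, 1.251, -0.215], [0.12, 0.721, 0.239], [0.175, 0.322, 0.743], [0.087, 0.293, -0.001], [0.116, 0.019, 0.271], [0.083, -0.251, 0.008], [0.079, -0.526, -0.002], [0.09, -0.746, 0.109]]]
0.1
```

View pics/top1.png

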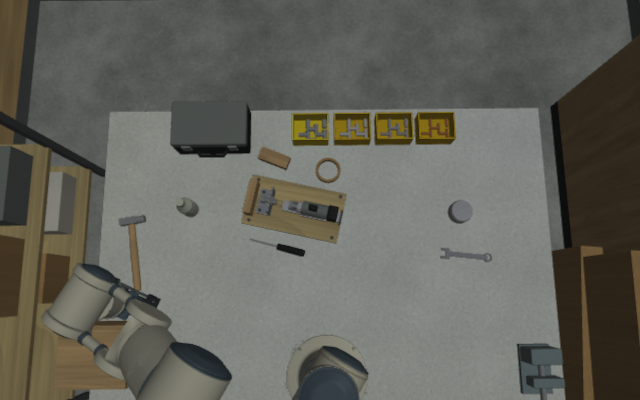

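View pics/side1.png

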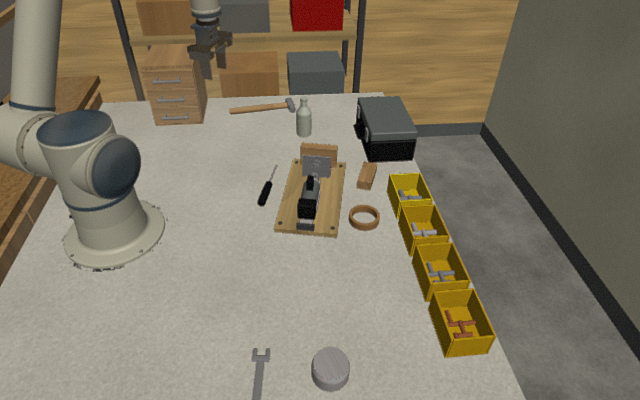

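The top view shows the jig at about (295,209), with the runner's battery end at (345,212) and the stop block at (250,195). The gap lies between the bracket at (268,200) and the block. I'll crop this for a coarse pose.

```bash
python3 - <<'E'
import pickle
from h import *
s=pickle.load(open('top1.pkl','rb'))
c=s['img'][160:260,225:365]; cv2.imwrite('pics/c1.png',cv2.resize(c,None,fx=5.5,fy=5.5,interpolation=cv2.INTER_CUBIC))
P=cloud(s)[160:260,225:365]; 
m=(np.abs(P[...,2]-.07)<.05)&(P[...,2]>.045); 
hsv=cv2.cvtColor(c,cv2.COLOR_BGR2HSV); w=((hsv[...,1]>70)).astype(np.uint8)
n,l,st,ce=cv2.connectedComponentsWithStats(w); print(st,ce)
E
```

```text
[[    0     0   140   100 10239]
 [   38     0    27     9   134]
 [   91     0    24    22   148]
 [   17    15   104    68  3479]] [[ 70.13839242  51.05176287]
 [ 54.02238806   2.65671642]
 [102.56081081  10.59459459]
 [ 66.81086519  48.39235412]]
```

View pics/c1.png

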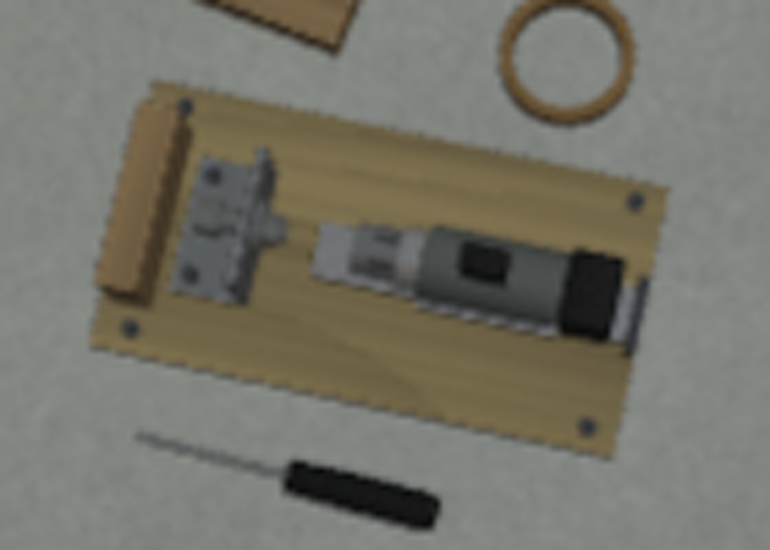

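```bash
cat >> h.py <<'E'
def ray(s,px,z):
    px=np.array(px,float).reshape(-1,1,2)
    p=cv2.undistortPoints(px,K(s),np.array(s['dist_coeffs'],float)).reshape(-1,2)
    R=np.array(s['R']); t=np.array(s['t']); d=np.c_[p,np.ones(len(p))]@R; o=-R.T@t
    z=np.broadcast_to(z,len(d)); return o+d*((z-o[2])/d[:,2])[:,None]
E
python3 - <<'E'
from h import *
s=pickle.load(open('top1.pkl','rb'))
f=lambda L:np.array(L)/5.5+[225-.4,160-.4]
C=ray(s,f([(155,82),(668,187),(611,458),(92,347)]),.018); print(C.round(4))
print([np.linalg.norm(C[i]-C[(i+1)%4]).round(3) for i in range(4)])
d=(C[0]+C[3]-C[1]-C[2])[:2]; yaw=np.degrees(np.arctan2(-d[0],d[1]));print('yaw',yaw)
print('handle',ray(s,f([(484,264)]),.125))
print(r.get_orientation(), r.get_joints())
w=r.snapshot('wrist'); print('cam',-np.array(w['R']).T@w['t'],r.get_tcp_pos(),w['fov_y'])
for y in (yaw+90,yaw-90):
    for p in ([.5,.05,.3],):
        print(y,r.ik(p,[180,0,y]))
E
```

```text
[[ 0.6971  0.2561  0.018 ]
 [ 0.6238 -0.0779  0.018 ]
 [ 0.448  -0.0382  0.018 ]
 [ 0.5226  0.2939  0.018 ]]
[np.float64(0.342), np.float64(0.18), np.float64(0.34), np.float64(0.179)]
yaw -12.527811041036063
handle [[0.55558852 0.04000389 0.125     ]]
[-1.79938960e+02 -6.59026395e-03  1.54802550e+02] [ 5.93303444e+01  2.83102248e+01  7.71227076e+01  7.66727956e-04
  7.46284576e+01 -5.47241316e+00]
cam [0.19922891 0.5958344  0.38334495] [0.26592271 0.56526166 0.21345107] 68.22126932233512
77.47218895896394 [-1.10120497e+00  1.36978409e+01  8.64470009e+01 -2.54444375e-14
  7.98551581e+01  1.14266061e+01]
-102.52781104103606 [  -1.10120497   13.69784095   86.44700093    0.           79.85515812
 -168.57339393]
```

```bash
python3 - <<'E'
from h import *
r.set_gripper(.06)
r.move_to([.552,.03,.23],[180,0,77.47])
s=snap('wrist','w1'); print(r.get_t(), r.get_tcp_pos())
E
```

```text
3.025 [0.5519966  0.03077322 0.22996411]
```

View pics/w1.png

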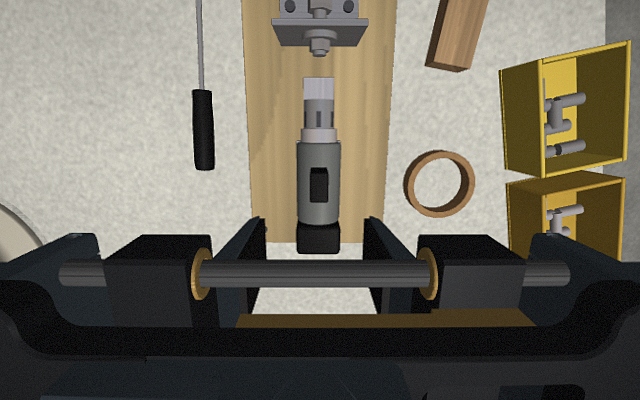

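The wrist view shows the handle block at about (319,185), the bracket's front top edge from (272,45) to (366,45), and the bolt head at about (320,10). I'll measure these with the depth.

```bash
python3 - <<'E'
from h import *
s=pickle.load(open('w1.pkl','rb')); P=cloud(s); I=s['img']
top=np.hstack([cv2.resize(I[150:220,270:370],None,fx=5,fy=5,interpolation=cv2.INTER_CUBIC)[:300],cv2.resize(I[0:60,260:380],None,fx=5,fy=5,interpolation=cv2.INTER_CUBIC)[:300]])
cv2.imwrite('pics/c2.png',cv2.resize(top,(800,int(300*800/1100))))
hsv=I.max(2)
yaw=np.radians(-12.53); ex=np.array([np.cos(yaw),np.sin(yaw)]); ey=np.array([-ex[1],ex[0]])
o=np.array([.573,.1085])
def rep(n,reg,z0,z1,dark=False):
    m=np.zeros(P.shape[:2],bool); m[reg]=True; m&=(P[...,2]>z0)&(P[...,2]<z1)
    Q=P[m]; 
    q=(Q[:,:2]-o); a=q@ex; b=q@ey
    print(n,len(Q),'x',np.percentile(a,[1,5,50,95,99]).round(4),'y',np.percentile(b,[1,5,50,95,99]).round(4),'z',np.median(Q[:,2]).round(4))
rep('handle',np.s_[150:215,300:340],.117,.135)
rep('brk',np.s_[0:60,255:385],.085,.11)
rep('brkface',np.s_[20:60,255:385],.05,.09)
# handle dark mask
print(hsv[165:205:3,302:340:3])
E
```

```text
handle 581 x [-0.0087 -0.0078 -0.0001  0.0075  0.0086] y [-0.0836 -0.0821 -0.0684 -0.0543 -0.0539] z 0.1239
brk 1084 x [-0.0436 -0.0399 -0.0003  0.0402  0.044 ] y [0.0758 0.078  0.0795 0.0836 0.0845] z 0.0966
brkface 1343 x [-0.043  -0.0379 -0.0001  0.0384  0.0432] y [0.0588 0.0614 0.0779 0.0794 0.0796] z 0.076
[[ 76  88  93 101 109 114 116 127 121 116 108 100  93]
 [ 81  87 100  10   9   6  16  16  45 117 110 101  91]
 [ 77  87  99   9  10  12   3   8   9 121 107 107  88]
 [ 75  86  97  26  31  32  33  35  33 114 108 103  86]
 [ 80  89 104  25  28  34  32  37  35 105 105 103  89]
 [ 78  88 105  32  40  33  37  34  35 108 102  99  86]
 [ 78  95 101  23  31  30  33  35  36 109 108 104  86]
 [ 79  86 104  28  28  36  34  39  37 124 110  98  84]
 [ 79  89 104  20  28  35  37  33  34 120 107 100  81]
 [ 78  89 108  17  34  37  37  37  42 123 105 104  80]
 [ 78  91 105  28  37  34  35  39  37 123 106  98  83]
 [ 78  90 107  24  32  39  36  40  37 122 105 104  72]
 [ 82  88 101  11  18  19  26  26  24 116 108  99  78]
 [ 77  86  94 105 109 118 128 133 122 114 107 102  73]]
```

View pics/c2.png

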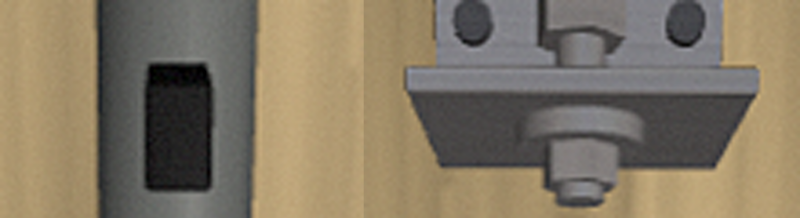

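Depth puts the handle at x≈0 and y=-68.8 mm in my o-frame, with the bracket's front face at y=78.5, so the head is at y≈107.5. Next I grasp the handle and slide it.

```bash
cat >> h.py <<'E'
yaw=np.radians(-12.53); ex=np.array([np.cos(yaw),np.sin(yaw)]); ey=np.array([-ex[1],ex[0]])
o=np.array([.573,.1085])
def W(a,b,z): return [*(o+a*ex+b*ey),z]
def rel():
    p=np.array(r.get_tcp_pos()); return ((p[:2]-o)@ex).round(4),((p[:2]-o)@ey).round(4),p[2].round(4)
E
python3 - <<'E'
from h import *
OR=[180,0,77.47]
r.move_to(W(0,-.0688,.16),OR)
r.move_straight(W(0,-.0688,.098),.12)
r.set_gripper(.0,30)
print(r.get_t(),r.get_opening(),r.get_grip_force(),rel(),r.get_ft_force())
hit=r.move_straight(W(0,.006,.098),.035,force_limit=24)
print(hit,r.get_t(),rel(),r.get_ft_force(),r.get_opening())
s=snap('wrist','w2')
E
```

```text
4.7917 0.017580675340139303 30.0031515955925 (np.float64(0.0009), np.float64(-0.0688), np.float64(0.0981)) [ 4.5688643  -1.57532851 -2.61484241]
True 6.35 (np.float64(0.0011), np.float64(-0.0095), np.float64(0.0981)) [-0.66898181 -7.40613457  7.13275816] 0.017626295950013384
```

View pics/w2.png

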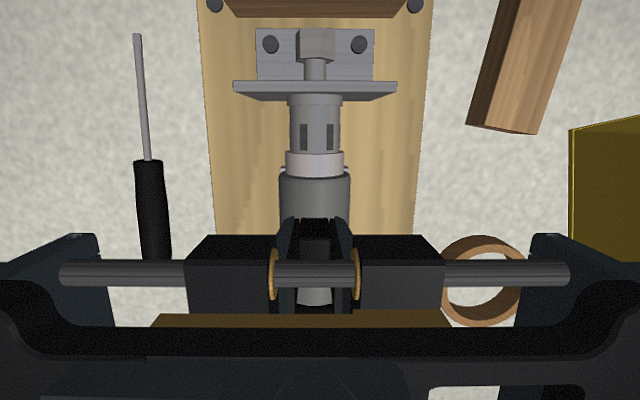

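The image shows the socket over the nut against the bracket at about (316,95), and the head at (316,45). To tell the bump from the stop, I'll push again and see whether the bolt turns.

```bash
python3 - <<'E'
from h import *
hit=r.move_straight(W(.001,.004,.098),.02,force_limit=28)
print(hit,r.get_t(),rel(),r.get_ft_force())
a=snap('wrist','a'); r.wait(.8); b=snap('wrist','b')
print(rel(),r.get_ft_force(),r.get_t())
v=[cv2.resize(i['img'][20:130,250:380],None,fx=3,fy=4,interpolation=cv2.INTER_CUBIC) for i in (a,b)]
cv2.imwrite('pics/ab.png',np.hstack(v))
E
```

```text
True 6.7833 (np.float64(0.0011), np.float64(-0.008), np.float64(0.0979)) [-1.3029866  -7.90497703  7.05924644]
(np.float64(0.0011), np.float64(-0.0081), np.float64(0.0979)) [ 0.08497151 -6.49827583  6.70019775] 7.6833
```

View pics/ab.png

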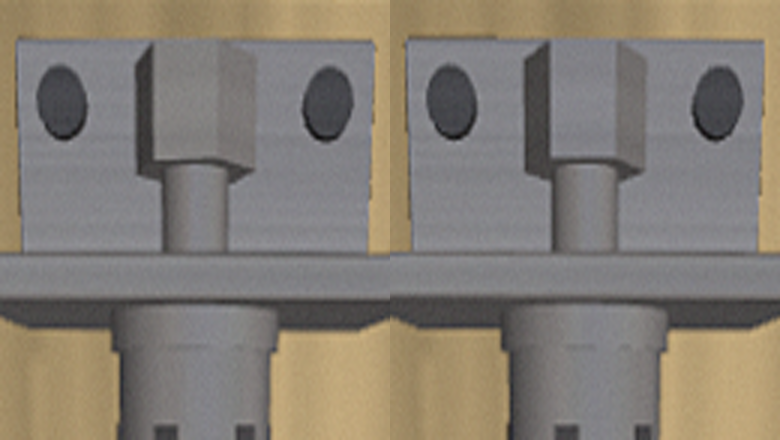

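The head's facets shift between the two frames (a symmetric top flat at t≈7.6), so the bolt is turning and the runner is home. Flats should face ±x at about t≈10.7, then about every 6.2 s. I'll release, move over and pinch.

```bash
python3 - <<'E'
from h import *
r.set_gripper(.06)
r.move_straight(W(.001,-.008,.155),.15)
r.move_straight(W(.001,.1095,.155),.2)
print(r.get_t(),rel())
hit=r.move_straight(W(.001,.1095,.049),.1,force_limit=12)
print(hit,r.get_t(),rel(),r.get_ft_force())
t=r.get_t()
if not hit:
    T=10.5
    while T<t-.6: T+=6.16
    if T>t: r.wait(T-t)
    r.set_gripper(0,28)
    print(r.get_t(),r.get_opening(),r.get_grip_force(),rel(),r.get_ft_force(),r.get_torque())
E
```

```text
9.7417 (np.float64(0.0007), np.float64(0.1086), np.float64(0.1544))
False 10.95 (np.float64(0.0014), np.float64(0.1097), np.float64(0.0497)) [-0.30429185 -0.36415208  0.25647595]
11.6167 0.021564409365809938 28.000294456724077 (np.float64(0.0014), np.float64(0.1095), np.float64(0.0491)) [ 2.93832697 -1.48530555 -0.90241778] [-0.29392133 -0.46854978 -0.02252639]
```

Opening is 21.6 mm, so the pinch is on the flats. Now I'll check that it holds and that the runner is still home.

```bash
python3 - <<'E'
from h import *
a=snap('wrist','e1'); t1=snap('side','e2'); r.wait(1.5); print(r.get_t(),r.get_opening(),r.get_grip_force(),rel(),r.get_torque())
cv2.imwrite('pics/e.png',np.hstack([cv2.resize(a['img'],(400,250)),cv2.resize(t1['img'][120:250,240:400],(400,250))]))
t=snap('top','e3'); P=cloud(t); q=P[...,:2]-o; x=q@ex;y=q@ey
m=(abs(x)<.02)&(y>-.1)&(y<.03)&(P[...,2]>.112)&(P[...,2]<.135); print(m.sum(),np.median(y[m]) if m.any() else 0)
E
```

```text
13.2167 0.022067687745503953 27.999849000480026 (np.float64(0.0014), np.float64(0.1095), np.float64(0.0491)) [-0.36500515 -0.80193461  0.02350635]
52 -0.011199515915515632
```

View pics/e.png

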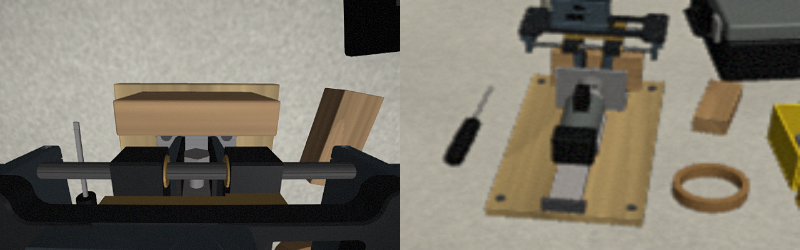

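The head is held between the fingers at about (195,155) with a corner upward, and the neighbouring items haven't moved. I'll double-check the runner's travel against the first top image and check that the grip isn't creeping.

```bash
python3 - <<'E'
from h import *
def h(s,lo,hi):
    P=cloud(s); q=P[...,:2]-o; x=q@ex;y=q@ey
    m=(abs(x)<.02)&(y>lo)&(y<hi)&(P[...,2]>.112)&(P[...,2]<.135); return m.sum(),np.median(y[m]).round(4)
print(h(pickle.load(open('top1.pkl','rb')),-.13,.03))
for i in range(3):
    t=r.snapshot('top'); w=snap('wrist',f'g{i}'); r.wait(.8)
    print(h(t,-.1,.03),r.get_opening(),np.round(r.get_torque(),2))
c=lambda n:cv2.resize(pickle.load(open(n+'.pkl','rb'))['img'][205:320,270:365],None,fx=4,fy=4,interpolation=cv2.INTER_CUBIC)
cv2.imwrite('pics/g.png',np.hstack([c('e1'),c('g2')]))
E
```

```text
(np.int64(50), np.float64(-0.0699))
(np.int64(54), np.float64(-0.0118)) 0.02181581263273994 [-0.37 -0.73 -0.03]
(np.int64(53), np.float64(-0.0112)) 0.022027589683502907 [-0.41 -0.72 -0.02]
(np.int64(51), np.float64(-0.0106)) 0.02187810614950562 [-0.4  -0.78 -0.04]
```

View pics/g.png

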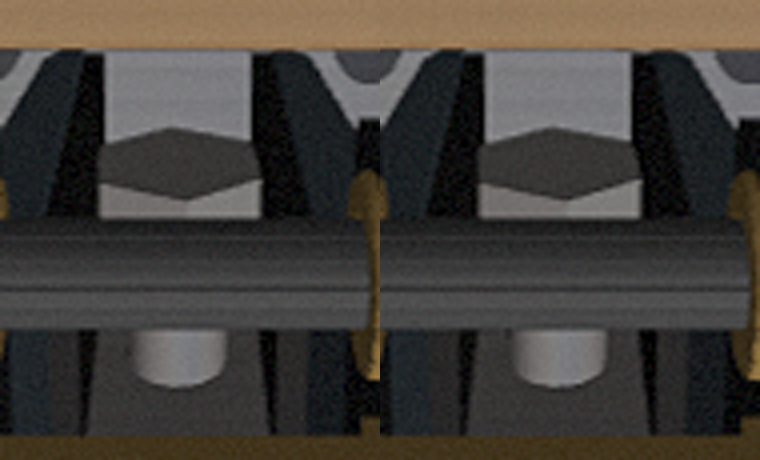

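```bash
python3 - <<'E'
from h import *
def prof(n):
    s=pickle.load(open(n+'.pkl','rb'));P=cloud(s); q=P[...,:2]-o; x=q@ex;y=q@ey
    m=(abs(x)<.006)&(P[...,2]>.086)&(P[...,2]<.1)&(y<.06)
    m2=(abs(x)<.006)&(P[...,2]>.076)&(P[...,2]<.1)&(y<.078)
    return np.percentile(y[m],[97,99,100]).round(4), np.percentile(y[m2],[97,99,100]).round(4)
for n in ('w1','w2','a','b'): print(n,prof(n))
f=lambda n:cv2.resize(pickle.load(open(n+'.pkl','rb'))['img'][140:240,270:350],None,fx=5,fy=5,interpolation=cv2.INTER_CUBIC)
cv2.imwrite('pics/side.png',np.hstack([f('side1'),f('e2')]))
E
```

```text
w1 (array([-0.0184, -0.0163, -0.0154]), array([0.075 , 0.0771, 0.0779]))
w2 (array([0.0421, 0.043 , 0.0437]), array([0.0756, 0.0772, 0.0779]))
a (array([0.0419, 0.0431, 0.0437]), array([0.0757, 0.0769, 0.078 ]))
b (array([0.0418, 0.043 , 0.0436]), array([0.0757, 0.0774, 0.078 ]))
```

View pics/side.png

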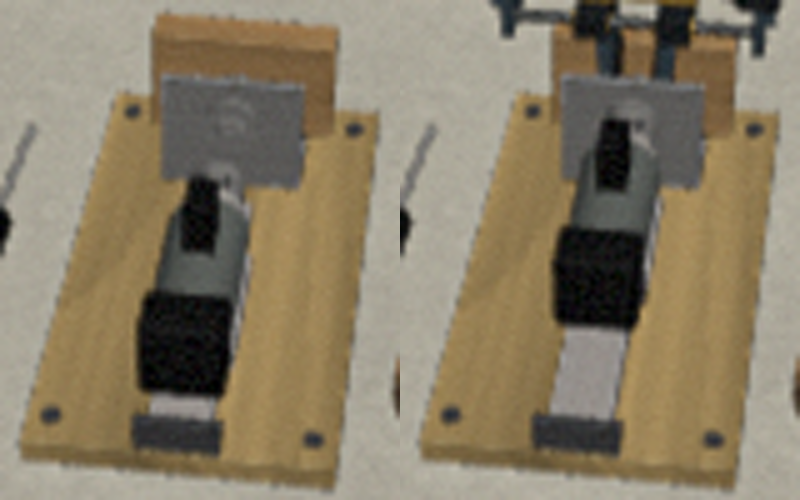

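The side view shows the runner against the bracket. Its travel was 59.1 mm at the rigid stop, with no change on the second push, and about 58.7 mm now, which is the same within noise. Handing in.

```bash
python3 - <<'E'
from h import *
print(r.get_t(),r.get_opening(),r.get_grip_force()); print(r.finish_job())
E
```

```text
15.9667 0.02187810614950562 27.999832027126104
the job is handed in; nothing more can be done
None
```

I handed the job in at 16.0 s of the 42 s allowed: the runner measures home on the nut, and the bolt head is pinched on its flats at 28 N and is not turning.

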